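# Brush out the cans and load the candle cores

## Task

Take the long brush out of its tube and scrub out every banded can on the bench, working from cleanest to dirtiest: blue band first, then yellow, then red (a colour that is not there is left out); in each can the brush goes right down to the bottom, up to the rim, and right down to the bottom again. Then slide the brush all the way back into its tube, and slide one cardboard roll, wick up, fully home into each banded can. Leave the cans standing upright on the bench, let go of everything, and do not disturb the other things on the bench.

Things in the scene. Friction and masses are not known exactly. Their poses are not given: they have to be found in the camera images.
- can_blue: open steel can with a blue band round its middle and a rim of the same colour, fixed on a round plywood foot (100 mm dia, 8 mm thick) and standing upright, loose on the bench; 75 mm outer and 70 mm inner diameter, rim 105 mm and inner floor 11 mm above the bench; origin under the centre of the foot, z up its axis. Absent (None from the start) in some runs
- can_yellow: open steel can with a yellow band round its middle and a rim of the same colour, fixed on a round plywood foot (100 mm dia, 8 mm thick) and standing upright, loose on the bench; 75 mm outer and 70 mm inner diameter, rim 105 mm and inner floor 11 mm above the bench; origin under the centre of the foot, z up its axis. Absent (None from the start) in some runs
- can_red: open steel can with a red band round its middle and a rim of the same colour, fixed on a round plywood foot (100 mm dia, 8 mm thick) and standing upright, loose on the bench; 75 mm outer and 70 mm inner diameter, rim 105 mm and inner floor 11 mm above the bench; origin under the centre of the foot, z up its axis. Absent (None from the start) in some runs
- roll_a: rolled-cardboard candle core, stiff, standing upright with its wick up: cylinder 63 mm dia (lower edge bevelled to 54 mm) and 90 mm high, with a square wooden wick stub 12 x 12 mm rising another 45 mm from the middle of its top (135 mm in all), to be gripped by the stub; sides of the stub along its x and y; origin under its centre, z up to the wick
- roll_b: rolled-cardboard candle core, stiff, standing upright with its wick up: cylinder 63 mm dia (lower edge bevelled to 54 mm) and 90 mm high, with a square wooden wick stub 12 x 12 mm rising another 45 mm from the middle of its top (135 mm in all), to be gripped by the stub; sides of the stub along its x and y; origin under its centre, z up to the wick
- roll_c: rolled-cardboard candle core, stiff, standing upright with its wick up: cylinder 63 mm dia (lower edge bevelled to 54 mm) and 90 mm high, with a square wooden wick stub 12 x 12 mm rising another 45 mm from the middle of its top (135 mm in all), to be gripped by the stub; sides of the stub along its x and y; origin under its centre, z up to the wick
- brush: long cleaning brush, 230 mm, standing head down in its storage tube: dark blue bristle head 52 mm dia over the first 80 mm (bevelled to 30 mm at the tip), thin steel neck to 120 mm, then a square wooden handle 18 x 18 mm from 120 to 230 mm, sides along its x and y; origin at the centre of the bristle tip's end, z towards the handle
- brush_tip (a point): the centre of the end of the brush head (same point as the brush's origin)
- tube: grey upright storage tube fixed to the bench on a 100 mm square plywood foot; 65 mm outer and 58 mm inner diameter, 110 mm high, inner floor 6 mm above its underside; origin under its centre, z up
- candle_1: bystander: finished candle, steel can without a band, filled to the rim, 75 mm dia, 122 mm high with its dark wick stub; origin under its centre
- knife: bystander: craft knife with yellow handle lying flat, 158 x 22 x 14 mm; origin under the yellow handle's centre
- glue: bystander: glue bottle with orange cap, 56 mm dia, 140 mm high; origin under its centre
- batten: bystander: short wooden batten, 220 x 30 x 18 mm; origin under its centre
- ball_lid: bystander: red ball (60 mm) on a steel lid 90 mm wide, 64 mm high; origin under its centre
Mind the look-alikes: they are no part of the job. What is shaped like the can_red but green or orange is not meant.

How it is judged:
By the outcome, as a careful person would: the job done as asked, in the order asked, and still so for the second after the job is handed in, with the robot touching nothing.
Of can_blue, can_yellow, can_red only 2 to 3 are there at a start; the rules pass over those that are not, and their reading is None.
At some moment in a run one of can_blue, can_yellow, can_red may be knocked a few centimetres aside while the robot is not near it.
It also fails if it takes over 210 s, if anything falls off the work surface, if the arm or the gripper's body presses on something with over 40 N, if the wrist force passes 120 N, or if a joint passes its speed limit or range.

## Robot

A 6-joint arm with a two-finger parallel gripper is mounted at the origin on the work surface. World frame = base frame: x ahead of the robot, y to its left, z up, the work surface at z = 0. Lengths are in mm, angles in rad, forces in N, time in s.
With the tool pointing down it reaches from about 275 to 750 mm from the base axis. Payload 10.2 kg.
Tool frame: the origin (TCP) lies midway between the tips of the shut fingers; the grasp point (between the pads) lies 19 mm behind it; z points along the fingers, y is the line along which they close (so a half turn about z gives the same grasp; the last joint's range is limited). The gripper opens to 85 mm and grips with 20 to 120 N. Pads are 22 mm wide; open, the fingers measure 114 mm over their backs; the gripper's body (76 mm by 85 mm) begins 54 mm behind the grasp point. The pads swing forward as they close: fully open they stand 13 mm farther back than shut.
Start: joints at [0.977, 0.313, 1.498, -0, 1.331, -0.223], TCP at [190.253, 489.321, 231.294] pointing down, gripper open.
Joint ranges: [-2.94, 2.94], [-0.97, 2.17], [0.19, 2.56], [-1.23, 4.37], [0.02, 3.11], [-2.88, 2.88]. Speed limits (rad/s): [2.39, 2.39, 3.01, 3.14, 3.14, 3.14].

## Interface

Orientations are given as a unit quaternion [w, x, y, z].
In Python, from rig import ctrl, capture, camera_info gives the robot as it stands.
- The arm moves only by the tool apply_moves, never from a script. Its argument "targets" is a list of rows, each a list of 3 entries, a list of its own where there are three numbers: the finger opening in mm, from 0 to 85.4, then the shift along the world's x, y, z in mm, then the turn, a rotation vector about the world's x, y, z in degrees. In form: [[grip, [dx, dy, dz], [rx, ry, rz]], ...]. A call has 1 to 20 rows; each row is the pose to reach, as a shift and turn from the pose commanded when the call began; what a row does not reach only later rows make up. A row lasts 1/10 s, in which the tool goes at most 50 mm and 8.59 degrees, less where a joint would pass 70% of its speed; a pose out of reach is approached as far as the arm can. A call with a gripper value outside its range is refused whole. The fingers move at their own pace and stop on an object; "squeeze" is the grip in N (left out, the last holds). Time passes only in rows, so rows that repeat a pose let the fingers close. It gives the time, the measured TCP pose, the force, the opening and the grip force at its end, in the units of the state.
- ctrl.sense(): the state, without advancing time (a new reading comes with each control period).
- capture(name): name is "scene" or "top" or "wrist"; returns (picture, depth): 420x560x3 uint8, blue, green, red; 420x560 float32, mm along the optical axis (not along the pixel's ray), 0 where there is no reading.
- camera_info(name): a dict with "vfov" (degrees; the focal length in pixels is half the picture's height over the tangent of half this angle, whatever the lens; pixels are square), "cx", "cy" (the principal point, pixels), "extrinsics" (4x4, takes a point from camera to world coordinates). Camera axes: x right, y down, z forward; pixel columns grow to the right and rows downward; lengths in mm; the calibration is good to about 2 mm. The wrist camera is an equidistant fisheye: a pixel r from the principal point sees the ray r / f radians off the axis. A picture is of the moment at which its call begins: read the wrist's pose just before it. camera_info takes no time and is no camera call; for the wrist camera it gives the pose at the moment of the call.
- ctrl.finish_job(): hands the job in; it is judged then, once.
The state is a dict: "time_s": time; "joints": joint angles; "dq": joint speeds; "tau": joint torques, N m; "eef_pos": TCP position; "ee_rot": TCP orientation; "force": force on the tool from outside, world axes, zero at the start; "wrist_torque": the same for the moment, N m; "grip_width": opening from 0.0 (shut) to 1.0 (fully open); "grip_force": force on a finger pad.
Only numpy, scipy, OpenCV 4.12 (cv2) and the standard library are available. Lean on these libraries where they do the work, as an engineer would, in place of code of your own. Each camera call takes 0.05 s, during which the arm holds its last target. There are 200 camera calls.

## Working session

There is one attempt and no reset: what is moved stays moved. The work goes in short steps, Python scripts to look and compute and a tool call to move; the robot and the scene stay as the last step left them, time stands still between calls to the robot, and variables do not carry over. Pictures are saved under pics/ and viewed, at most 14 in all, crops included, and the job is handed in when it is done.

Besides the shell and the picture viewer there is one more tool, called after "Call:" by a JSON object that holds its "method" and its "body", one argument or row to a line. apply_moves: Moves the arm, as the interface text tells. Its arguments: {"type":"object","properties":{"targets":{"type":"array","items":{"type":"array"}},"squeeze":{"type":"number"}},"required":["targets"]}

```bash
mkdir -p pics; cat > h.py <<'E'
import numpy as np, cv2
from rig import ctrl, capture, camera_info
def shot(n,fn=None):
    ci=camera_info(n); im,d=capture(n)
    if fn: cv2.imwrite('pics/'+fn,im)
    return im,d,ci
def foc(ci): return 210/np.tan(np.radians(ci['vfov'])/2)
def ray(ci,u,v,fish=False):
    f=foc(ci); x=np.array([u-ci['cx'],v-ci['cy']],float)
    if fish:
        r=np.hypot(*x); t=r/f; d=np.array([*(x/max(r,1e-9)*np.sin(t)),np.cos(t)])
    else: d=np.array([*(x/f),1.])
    E=np.array(ci['extrinsics']); return E[:3,3],E[:3,:3]@d
def onz(ci,u,v,z,fish=False):
    o,d=ray(ci,u,v,fish); return o+d*(z-o[2])/d[2]
def cloud(ci,d,fish=False):
    v,u=np.mgrid[0:420,0:560]; f=foc(ci); x=(u-ci['cx']);y=(v-ci['cy'])
    if fish:
        r=np.hypot(x,y)+1e-9;t=r/f; k=np.tan(t)/r
    else: k=1/f
    P=np.stack([x*k*d,y*k*d,d],-1); E=np.array(ci['extrinsics'])
    return P@E[:3,:3].T+E[:3,3]
E
python3 - <<'E'
from h import *
print(ctrl.sense())
for n in('scene','top','wrist'):
    im,d,ci=shot(n,n+'0.png'); np.savez('/tmp/'+n+'.npz',im=im,d=d); print(n,ci)
E
```

```text
{'time_s': 0.0, 'joints': array([ 9.76621677e-01,  3.13436507e-01,  1.49845674e+00,  7.43171555e-06,
        1.33100442e+00, -2.23373930e-01]), 'dq': array([ 5.66242625e-04, -6.05097059e-04,  2.58262261e-04, -4.84939649e-05,
        1.11882634e-03, -1.38661848e-03]), 'tau': array([-7.91592229e-04, -4.12258708e+01, -2.59747231e+01, -3.15455245e-04,
        4.00061865e-03,  5.62758757e-06]), 'eef_pos': array([190.08437393, 489.09532371, 230.73458389]), 'ee_rot': array([-2.62673515e-04,  1.84340877e-01,  9.82862155e-01, -5.97312105e-04]), 'force': array([ 0.57817536,  0.11566896, -0.39559742]), 'wrist_torque': array([ 0.06579733, -0.02632431,  0.02876717]), 'grip_force': 0.0, 'grip_width': 1.0000936340651163}
scene {'vfov': 45.104776811853085, 'cx': 278.3169796950835, 'cy': 212.44030228323948, 'extrinsics': array([[-8.53953471e-01,  3.94272595e-01, -3.39577076e-01,
         9.82861113e+02],
       [ 5.20079818e-01,  6.67714570e-01, -5.32610774e-01,
         6.67680593e+02],
       [ 1.67467289e-02, -6.31432003e-01, -7.75250394e-01,
         1.07638934e+03],
       [ 0.00000000e+00,  0.0
[... 237 characters left out ...]
],
       [-9.99554070e-01,  1.42177820e-02, -2.62586301e-02,
        -1.00599634e+01],
       [ 2.37709811e-02, -1.53342065e-01, -9.87887216e-01,
         1.31181297e+03],
       [ 0.00000000e+00,  0.00000000e+00,  0.00000000e+00,
         1.00000000e+00]])}
wrist {'vfov': 65.70646984690485, 'cx': 280.72082245808446, 'cy': 209.0769048670391, 'extrinsics': array([[ 3.61641417e-01,  8.86261586e-01,  2.89406093e-01,
         1.17217443e+02],
       [ 9.32317257e-01, -3.43733088e-01, -1.12392597e-01,
         5.19058406e+02],
       [-1.30791213e-04,  3.10464112e-01, -9.50585092e-01,
         3.74099745e+02],
       [ 0.00000000e+00,  0.00000000e+00,  0.00000000e+00,
         1.00000000e+00]])}
```

View pics/top0.png

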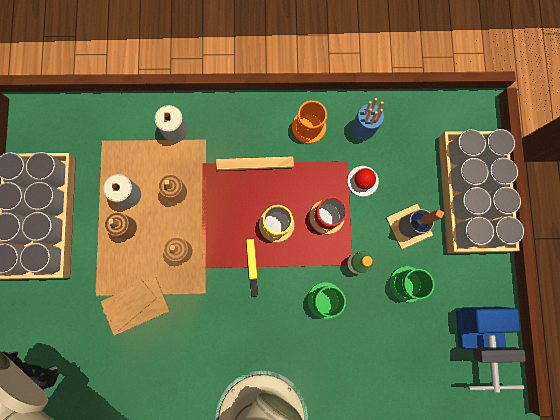

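View pics/scene0.png

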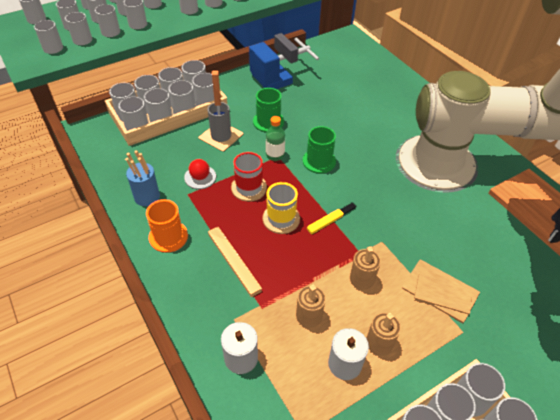

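Top view: yellow can (277,222), red can (327,216), no blue one; brush handle top (436,213) with tube foot (410,226); rolls at (172,188), (120,226), (178,249). The other cans, in orange and green, are look-alikes. Next I measure from the top and scene clouds.

```bash
cat > meas.py <<'E'
from h import *
from scipy.optimize import least_squares
def circ(p):
    s=least_squares(lambda q:np.hypot(p[:,0]-q[0],p[:,1]-q[1])-q[2],[*p.mean(0),35],loss='soft_l1',f_scale=1.5).x
    return s
def get(names=('top','scene')):
    out={}
    for n in names:
        im,d,ci=shot(n); out[n]=(im,d,ci,cloud(ci,d,n=='wrist'))
    return out
def near(C,d,xy,r,z0,z1):
    return (d>0)&(np.hypot(C[...,0]-xy[0],C[...,1]-xy[1])<r)&(C[...,2]>z0)&(C[...,2]<z1)
E
python3 - <<'E'
from meas import *
V=get()
top=V['top'][2]
G={'yellow':(277,222,105),'red':(327,216,105),'brush':(436,213,236),'tube':(420,217,110),'r1':(168,184,135),'r2':(118,222,135),'r3':(176,245,135),'knife':(252,258,14),'glue':(366,261,140)}
for k,(u,v,z) in G.items():
    g=onz(top,u,v,z)[:2]; print(k,'guess',g.round())
    for n in V:
        im,d,ci,C=V[n]
        if k in('yellow','red'):
            m=near(C,d,g,60,98,112); hsv=cv2.cvtColor(im,cv2.COLOR_BGR2HSV)
            m&=hsv[...,1]>120
            P=C[m]; c=circ(P[:,:2]); print('  ',n,m.sum(),c.round(1),np.median(P[:,2]).round(1),P[:,2].max().round(1))
        elif k[0]=='r' :
            m=near(C,d,g,50,120,150);P=C[m]; mm=near(C,d,g,60,84,97)
            if len(P)<5: print(n,len(P));continue
            top_=P[P[:,2]>np.percentile(P[:,2],90)-4]
            c=circ(C[mm][:,:2])
            print('  ',n,len(P),P.mean(0).round(1),np.percentile(P[:,2],95).round(1),cv2.minAreaRect(top_[:,:2].astype(np.float32)),len(top_),'body',C[mm].mean(0).round(1))
        elif k=='brush':
            m=near(C,d,g,60,150,260);P=C[m]
            for a in range(150,250,20):
                q=P[(P[:,2]>=a)&(P[:,2]<a+20)]
                if len(q):print('  ',n,a,len(q),q.mean(0).round(1))
            t=P[P[:,2]>np.percentile(P[:,2],95)-4]; print('  top',P[:,2].max().round(1),cv2.minAreaRect(t[:,:2].astype(np.float32)),len(t))
        elif k=='tube':
            m=near(C,d,g,60,104,114);P=C[m];print('  ',n,len(P),circ(P[:,:2]).round(1) if len(P)>5 else'')
E
```

```text
yellow guess [508. -48.]
   top 143 [515.5 -48.8  36.6] 105.1 110.5
   scene 169 [517.6 -47.4  36.6] 104.9 111.3
red guess [ 522. -179.]
   top 154 [ 535.9 -191.3   36.6] 105.6 111.4
   scene 151 [ 537.5 -190.8   36.6] 104.9 109.5
brush guess [ 506. -418.]
   top 150 23 [ 503.3 -419.6  160.8]
   top 170 30 [ 503.3 -419.   180.8]
   top 190 26 [ 502.6 -419.9  198.8]
   top 210 34 [ 503.4 -419.6  220.1]
   top 230 59 [ 505.1 -424.8  235.2]
  top 239.9 ((505.5824279785156, -425.71923828125), (17.541372299194336, 16.115663528442383), 64.33049774169922) 45
   scene 150 42 [ 508.7 -418.2  160.5]
   scene 170 36 [ 509.8 -417.4  181. ]
   scene 190 41 [ 509.  -418.1  199.8]
   scene 210 42 [ 509.6 -418.6  219.7]
   scene 230 36 [ 507.9 -421.8  235.2]
  top 239.6 ((508.7175598144531, -423.1167907714844), (20.35802459716797, 17.878511428833008), 14.637713432312012) 30
tube guess [ 515. -422.]
   top 99 [ 505.2 -425.1   30.4]
   scene 98 [ 506.3 -423.7   30.5]
r1 guess [606. 230.]
   top 32 [611.4 233.8 132.2] 137.3 ((611.6738891601562, 235.07705688476562), (11.033995628356934, 10.8183097839355
[... 273 characters left out ...]
38.3 ((513.6538696289062, 372.1697082519531), (12.072741508483887, 12.78388786315918), 12.528185844421387) 21 body [512.1 370.1  90.9]
   scene 57 [517.4 374.2 131.5] 137.4 ((516.345458984375, 373.3675537109375), (13.331600189208984, 11.78108024597168), 2.4080705642700195) 30 body [519.2 375.7  91.1]
r3 guess [450. 207.]
   top 29 [443.7 216.1 133.8] 139.0 ((444.5726318359375, 216.83837890625), (9.69943618774414, 10.252232551574707), 89.10850524902344) 16 body [444.  216.4  91.4]
   scene 46 [448.  219.2 131. ] 136.4 ((447.0293884277344, 217.5135498046875), (11.556947708129883, 12.404446601867676), 6.11209774017334) 28 body [450.5 221.7  91.1]
knife guess [421.  20.]
glue guess [ 401. -268.]
```

```bash
python3 - <<'E'
import cv2,numpy as np
a=cv2.imread('pics/scene0.png');b=cv2.imread('pics/top0.png')
f=lambda i,x,y,w,h:cv2.resize(i[y:y+h,x:x+w],(400,300),interpolation=cv2.INTER_CUBIC)
cv2.imwrite('pics/c1.png',np.vstack([np.hstack([f(a,190,60,80,60+20),f(a,290,240,120,110)]),np.hstack([f(b,380,180,80,60),f(b,90,160,120,110)])]))
E
```

```text
(no output)
```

View pics/c1.png

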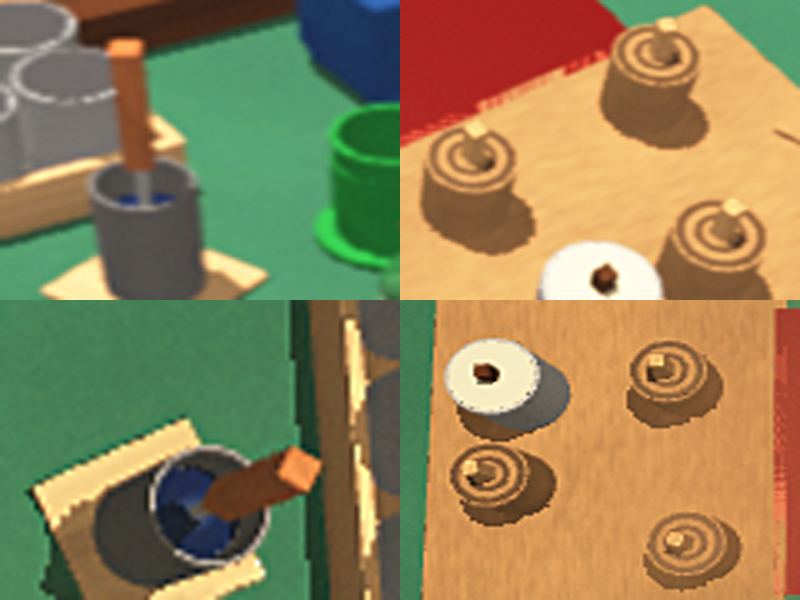

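Measurements agree with the stated heights (rims 105, stubs ~136, handle top ~236), and the brush stands upright in the tube at about (507,-424). I move over to look at the handle with the wrist camera.

Call:
{"method": "apply_moves", "body": {
  "targets": [
    [85, [0, 0, 50], [0, 0, 0]],
    [85, [0, 0, 100], [0, 0, 0]],
    [85, [150, -440, 110], [0, 0, -48]],
    [85, [150, -440, 110], [0, 0, -48]],
    [85, [150, -440, 110], [0, 0, -48]],
    [85, [150, -440, 110], [0, 0, -48]],
    [85, [150, -440, 110], [0, 0, -48]],
    [85, [150, -440, 110], [0, 0, -48]],
    [85, [150, -440, 110], [0, 0, -48]],
    [85, [150, -440, 110], [0, 0, -48]],
    [85, [280, -880, 110], [0, 0, -96]],
    [85, [280, -880, 110], [0, 0, -96]],
    [85, [280, -880, 110], [0, 0, -96]],
    [85, [280, -880, 110], [0, 0, -96]],
    [85, [280, -880, 110], [0, 0, -96]],
    [85, [280, -880, 110], [0, 0, -96]],
    [85, [280, -880, 110], [0, 0, -96]],
    [85, [280, -880, 110], [0, 0, -96]],
    [85, [280, -880, 110], [0, 0, -96]],
    [85, [280, -880, 110], [0, 0, -96]]
  ]
}}

```text
time_s: 2.25
eef_pos: [463.6, -370.0, 341.0]
ee_rot: [-0.0, 0.854, 0.521, 0.0]
force: [-0.3, 0.2, 0.7]
grip_width: 0.993
grip_force: 0.0
```

```bash
python3 - <<'E'
from h import *
s=ctrl.sense(); print(s['eef_pos'],s['ee_rot'],s['joints'])
im,d,ci=shot('wrist','w1.png')
C=cloud(ci,d,True)
m=(d>0)&(np.hypot(C[...,0]-507,C[...,1]+424)<40)&(C[...,2]>140)
P=C[m]; print(m.sum(),P[:,2].max())
t=P[P[:,2]>np.percentile(P[:,2],99)-5]; print(len(t),cv2.minAreaRect(t[:,:2].astype(np.float32)),t.mean(0))
E
```

```text
[ 463.58406387 -369.99357456  341.0166022 ] [-5.39829962e-05  8.53834303e-01  5.20544886e-01  3.11713365e-05] [-8.70981446e-01  4.28217247e-01  1.05542987e+00  7.83011089e-05
  1.65804279e+00 -3.95156283e-01]
6212 448.04151303312847
231 ((520.3225708007812, -389.7110595703125), (6.461670398712158, 17.397775650024414), 72.52445983886719) [ 516.60030331 -388.39232901  440.17884362]
```

View pics/w1.png

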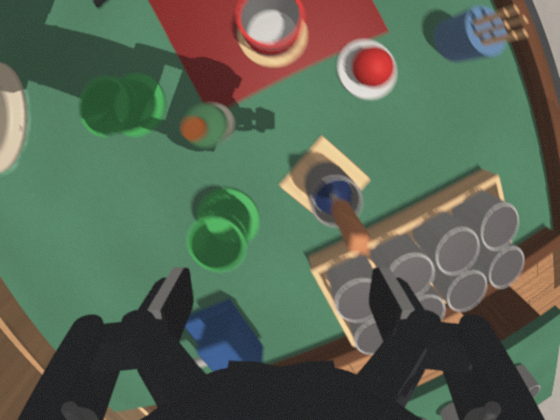

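Wrist view: handle top at about (355,240), green cans left, crate to the right of the tube. Now I extract the handle's top face by colour for its pose and angle.

```bash
python3 - <<'E'
from h import *
s=ctrl.sense(); print(s['eef_pos'])
im,d,ci=shot('wrist','w2.png')
C=cloud(ci,d,True)
b=(d>0)&(np.hypot(C[...,0]-507,C[...,1]+424)<45)
for lo,hi in((130,160),(160,190),(190,215),(215,230),(230,245)):
    P=C[b&(C[...,2]>lo)&(C[...,2]<hi)]; print(lo,len(P),P.mean(0).round(1))
m=b&(C[...,2]>231)&(C[...,2]<245)
P=C[m];r=cv2.minAreaRect(P[:,:2].astype(np.float32));print(r,np.median(P[:,2]))
v,u=np.where(m);print(u.min(),u.max(),v.min(),v.max())
x=cv2.resize(im[200:280,300:400],(800,640),interpolation=cv2.INTER_CUBIC)[:600];cv2.imwrite('pics/w2c.png',x)
R=b&(C[...,2]>103)&(C[...,2]<113);P=C[R];from meas import circ;print(circ(P[:,:2]),len(P))
E
```

```text
[ 464.11105052 -376.16760434  337.3489959 ]
130 169 [ 508.4 -418.8  145.6]
160 223 [ 508.7 -418.9  175.8]
190 206 [ 509.  -418.5  202.8]
215 177 [ 508.5 -418.2  222.5]
230 458 [ 508.5 -423.7  235.6]
((508.9899597167969, -424.89459228515625), (17.77228546142578, 18.86602020263672), 61.49934005737305) 236.06896091992172
343 365 225 246
[ 508.79452896 -424.75252353   30.52702211] 521
```

View pics/w2c.png

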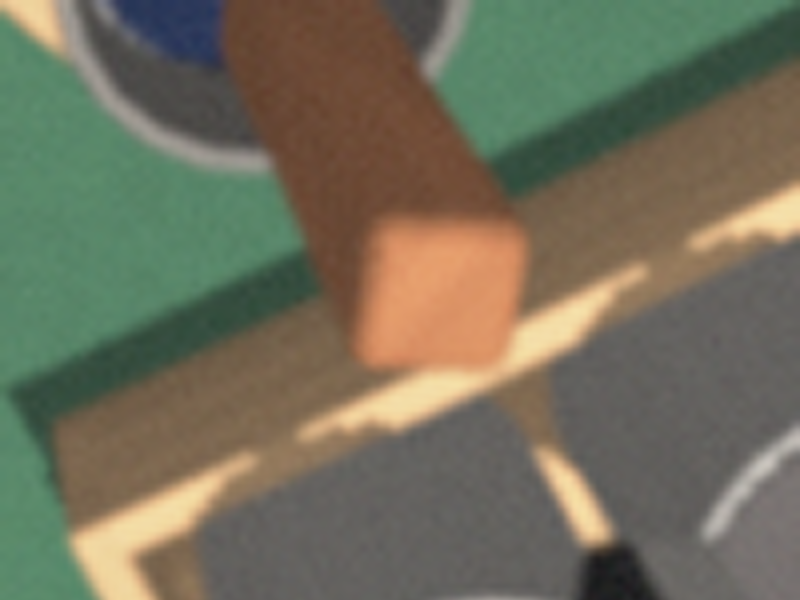

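```bash
python3 - <<'E'
from h import *
s=ctrl.sense(); print(s['eef_pos'],s['ee_rot'])
ci=camera_info('wrist')
p=np.array([onz(ci,300+x/8-.5+.06,200+y/8-.5+.06,236,True)[:2] for x,y in((370,220),(526,218),(507,368),(357,366))])
print(p.round(1),p.mean(0))
for i in range(4):
    e=p[(i+1)%4]-p[i];print(np.hypot(*e).round(1),np.degrees(np.arctan2(e[1],e[0])).round(1)%90)
E
```

```text
[ 463.47907866 -372.71999439  337.3316579 ] [-2.30549020e-03  8.54784954e-01  5.18976812e-01 -6.60416655e-04]
[[ 504.6 -409.6]
 [ 519.3 -417.1]
 [ 511.1 -431.9]
 [ 496.9 -424. ]] [ 507.98452514 -420.66714016]
16.6 62.9
16.9 61.0
16.3 60.80000000000001
16.4 61.9
```

Handle face about 61.5°, which the tool already matches to about 1°. I let the arm settle to learn the commanded pose.

Call:
{"method": "apply_moves", "body": {
  "targets": [
    [85, [0, 0, 0], [0, 0, 0]],
    [85, [0, 0, 0], [0, 0, 0]],
    [85, [0, 0, 0], [0, 0, 0]],
    [85, [0, 0, 0], [0, 0, 0]]
  ]
}}

```text
time_s: 2.75
eef_pos: [463.4, -367.1, 342.1]
ee_rot: [0.001, 0.854, 0.521, 0.0]
force: [0.2, -0.1, -0.2]
grip_width: 0.994
grip_force: 0.0
```

```bash
python3 - <<'E'
from h import *
s=ctrl.sense(); print(s['eef_pos'],s['ee_rot'])
im,d,ci=shot('wrist')
C=cloud(ci,d,True)
b=(d>0)&(np.hypot(C[...,0]-507,C[...,1]+424)<45)
m=b&(C[...,2]>231)&(C[...,2]<245);P=C[m];print(cv2.minAreaRect(P[:,:2].astype(np.float32)),P.mean(0),np.median(P[:,2]))
E
```

```text
[ 463.43025881 -367.08562751  342.10701479] [6.08822768e-04 8.53521711e-01 5.21056913e-01 1.07453168e-04]
((508.9031982421875, -425.1761779785156), (18.02376937866211, 18.574756622314453), 59.01441955566406) [ 508.62043123 -423.73055773  235.79221145] 236.16063417193
```

Call:
{"method": "apply_moves", "body": {
  "targets": [
    [85, [45, -57, 0], [0, 0, -2]],
    [85, [45, -57, 0], [0, 0, -2]],
    [85, [45, -57, 0], [0, 0, -2]],
    [85, [45, -57, -50], [0, 0, -2]],
    [85, [45, -57, -100], [0, 0, -2]],
    [85, [45, -57, -135], [0, 0, -2]],
    [85, [45, -57, -159], [0, 0, -2]],
    [85, [45, -57, -159], [0, 0, -2]],
    [85, [45, -57, -159], [0, 0, -2]],
    [0, [45, -57, -159], [0, 0, -2]],
    [0, [45, -57, -159], [0, 0, -2]],
    [0, [45, -57, -159], [0, 0, -2]],
    [0, [45, -57, -159], [0, 0, -2]],
    [0, [45, -57, -159], [0, 0, -2]],
    [0, [45, -57, -159], [0, 0, -2]],
    [0, [45, -57, -159], [0, 0, -2]],
    [0, [45, -57, -159], [0, 0, -2]]
  ],
  "squeeze": 80
}}

```text
time_s: 4.5
eef_pos: [508.5, -425.1, 182.7]
ee_rot: [0.0, 0.863, 0.506, 0.0]
force: [0.1, -0.9, 4.6]
grip_width: 0.201
grip_force: 78.5
```

```bash
python3 - <<'E'
from meas import *
s=ctrl.sense(); print(s['eef_pos'],s['ee_rot'],s['grip_width'],s['grip_force'],s['force'])
im,d,ci=shot('scene')
C=cloud(ci,d)
for k,g in(('y',(516.5,-48)),('r',(536.7,-191))):
    hsv=cv2.cvtColor(im,cv2.COLOR_BGR2HSV)
    P=C[near(C,d,g,60,98,112)&(hsv[...,1]>120)];print(k,len(P),circ(P[:,:2]))
E
```

```text
[ 508.51903993 -425.11350266  182.66282431] [4.01231593e-04 8.62708141e-01 5.05701988e-01 4.28231721e-05] 0.2011498918654779 78.45169186592102 [ 0.07140834 -0.85982005  4.56574126]
y 172 [517.81536104 -47.47514806  36.58862856]
r 152 [ 537.55677702 -190.71127077   36.55343244]
```

Call:
{"method": "apply_moves", "body": {
  "targets": [
    [0, [0, 0, 15], [0, 0, 0]],
    [0, [0, 0, 40], [0, 0, 0]],
    [0, [0, 0, 70], [0, 0, 0]],
    [0, [0, 0, 100], [0, 0, 0]],
    [0, [0, 0, 125], [0, 0, 0]],
    [0, [0, 0, 140], [0, 0, 0]],
    [0, [0, 0, 140], [0, 0, 0]],
    [0, [1, 30, 140], [0, 0, 0]],
    [0, [2, 70, 140], [0, 0, 0]],
    [0, [3, 110, 140], [0, 0, 0]],
    [0, [4, 150, 140], [0, 0, 0]],
    [0, [5, 190, 140], [0, 0, 0]],
    [0, [6, 230, 140], [0, 0, 0]],
    [0, [7, 270, 140], [0, 0, 0]],
    [0, [8, 310, 140], [0, 0, 0]],
    [0, [9, 345, 140], [0, 0, 0]],
    [0, [9, 365, 140], [0, 0, 0]],
    [0, [9, 376, 140], [0, 0, 0]],
    [0, [9, 376, 140], [0, 0, 0]],
    [0, [9, 376, 140], [0, 0, 0]]
  ]
}}

```text
time_s: 6.55
eef_pos: [517.4, -49.7, 321.6]
ee_rot: [-0.0, 0.863, 0.505, -0.0]
force: [0.7, -0.3, -1.4]
grip_width: 0.205
grip_force: 78.3
```

```bash
cat > chk.py <<'E'
from meas import *
s=ctrl.sense(); e=s['eef_pos']; print(e.round(1),s['ee_rot'].round(4),s['grip_width'].round(3),s['force'].round(1))
V=get()
for n in V:
    im,d,ci,C=V[n]; hsv=cv2.cvtColor(im,cv2.COLOR_BGR2HSV)
    H=hsv[...,0]
    for k,m in(('y',(H>22)&(H<36)),('r',(H<6)|(H>172))):
        q=(d>0)&m&(hsv[...,1]>110)&(C[...,2]>100)&(C[...,2]<110)&(C[...,0]>380)&(abs(C[...,1]+120)<180)
        P=C[q]; 
        if len(P)>15:
            c=circ(P[:,:2]); print(n,k,len(P),c.round(1),P[:,2].mean().round(1))
    # brush head: blue
    q=(d>0)&(H>100)&(H<130)&(hsv[...,1]>80)&(np.hypot(C[...,0]-e[0],C[...,1]-e[1])<60)&(C[...,2]<e[2]-60)
    P=C[q]
    if len(P)>20: print(n,'brush',len(P),P.mean(0).round(1),P.min(0).round(1),P.max(0).round(1))
cv2.imwrite('pics/last.png',V['scene'][0]); cv2.imwrite('pics/lasttop.png',V['top'][0])
E
python3 chk.py; cp pics/last.png pics/s2.png
```

```text
Traceback (most recent call last):
  File "chk.py", line 2, in <module>
    s=ctrl.sense(); e=s['eef_pos']; print(e.round(1),s['ee_rot'].round(4),s['grip_width'].round(3),s['force'].round(1))
                                                                          ^^^^^^^^^^^^^^^^^^^^^
AttributeError: 'float' object has no attribute 'round'
cp: cannot stat 'pics/last.png': No such file or directory
```

```bash
sed -i "s/s\['grip_width'\].round(3)/round(s['grip_width'],3)/" chk.py; python3 chk.py; cp pics/last.png pics/s2.png
```

```text
[517.4 -49.7 321.6] [-2.000e-04  8.628e-01  5.055e-01 -4.000e-04] 0.205 [ 0.7 -0.3 -1.4]
top y 37 [516.1 -49.1  36.6] 105.3
top r 125 [ 535.9 -191.5   36.5] 105.4
top brush 113 [502.  -60.7 217. ] [488.1 -83.6  32.6] [516.4 -40.1 229. ]
scene y 71 [517.7 -48.4  36.7] 105.4
scene r 139 [ 537.8 -190.4   36.4] 105.1
scene brush 213 [519.6 -45.6 221.9] [493.9 -72.3 169.1] [540.7 -26.1 228.8]
```

View pics/s2.png

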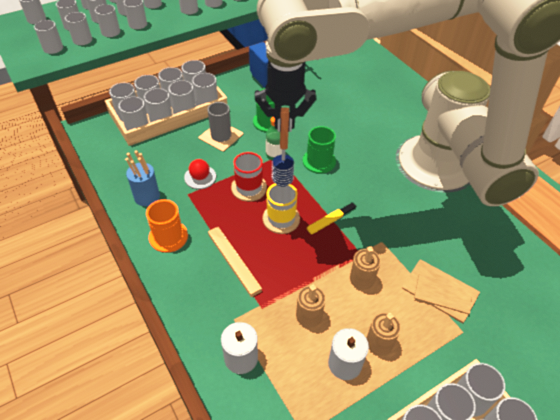

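Brush held upright over the yellow can. First stroke down.

Call:
{"method": "apply_moves", "body": {
  "targets": [
    [0, [0, 1, -30], [0, 0, 0]],
    [0, [0, 1, -60], [0, 0, 0]],
    [0, [0, 1, -90], [0, 0, 0]],
    [0, [0, 1, -115], [0, 0, 0]],
    [0, [0, 1, -128], [0, 0, 0]],
    [0, [0, 1, -131], [0, 0, 0]],
    [0, [0, 1, -133], [0, 0, 0]],
    [0, [0, 1, -133], [0, 0, 0]],
    [0, [0, 1, -133], [0, 0, 0]]
  ]
}}

```text
time_s: 7.55
eef_pos: [517.7, -48.2, 190.0]
ee_rot: [0.001, 0.863, 0.506, 0.0]
force: [0.8, 0.4, -0.5]
grip_width: 0.2
grip_force: 78.4
```

Call:
{"method": "apply_moves", "body": {
  "targets": [
    [0, [0, 0, -1], [0, 0, 0]],
    [0, [0, 0, -1.5], [0, 0, 0]],
    [0, [0, 0, -1.5], [0, 0, 0]],
    [0, [0, 0, -1.5], [0, 0, 0]]
  ]
}}

```text
time_s: 7.95
eef_pos: [517.4, -48.0, 187.8]
ee_rot: [0.0, 0.863, 0.506, 0.0]
force: [0.0, -0.3, -1.9]
grip_width: 0.203
grip_force: 78.4
```

Call:
{"method": "apply_moves", "body": {
  "targets": [
    [0, [0, 0, -1], [0, 0, 0]],
    [0, [0, 0, -1], [0, 0, 0]],
    [0, [0, 0, -1], [0, 0, 0]]
  ]
}}

```text
time_s: 8.25
eef_pos: [517.7, -48.0, 187.7]
ee_rot: [0.001, 0.863, 0.506, 0.0]
force: [-2.1, -0.2, 5.9]
grip_width: 0.201
grip_force: 79.3
```

Call:
{"method": "apply_moves", "body": {
  "targets": [
    [0, [0, 0, -1], [0, 0, 0]],
    [0, [0, 0, -1], [0, 0, 0]],
    [0, [0, 0, -1], [0, 0, 0]]
  ]
}}

```text
time_s: 8.55
eef_pos: [517.8, -48.1, 187.6]
ee_rot: [0.001, 0.863, 0.506, 0.001]
force: [-2.5, -0.1, 13.8]
grip_width: 0.198
grip_force: 80.3
```

Bottom reached (contact force). Up to the rim, down again, then out.

Call:
{"method": "apply_moves", "body": {
  "targets": [
    [0, [0, 0, 25], [0, 0, 0]],
    [0, [0, 0, 55], [0, 0, 0]],
    [0, [0, 0, 80], [0, 0, 0]],
    [0, [0, 0, 95], [0, 0, 0]],
    [0, [0, 0, 100], [0, 0, 0]],
    [0, [0, 0, 100], [0, 0, 0]],
    [0, [0, 0, 100], [0, 0, 0]],
    [0, [0, 0, 75], [0, 0, 0]],
    [0, [0, 0, 45], [0, 0, 0]],
    [0, [0, 0, 20], [0, 0, 0]],
    [0, [0, 0, 7], [0, 0, 0]],
    [0, [0, 0, 3], [0, 0, 0]],
    [0, [0, 0, 1], [0, 0, 0]],
    [0, [0, 0, 0], [0, 0, 0]],
    [0, [0, 0, 0], [0, 0, 0]],
    [0, [0, 0, 0], [0, 0, 0]]
  ]
}}

```text
time_s: 10.15
eef_pos: [516.9, -47.8, 187.7]
ee_rot: [-0.0, 0.863, 0.506, -0.0]
force: [-8.0, 1.4, 21.1]
grip_width: 0.199
grip_force: 81.6
```

Call:
{"method": "apply_moves", "body": {
  "targets": [
    [0, [0, 0, 25], [0, 0, 0]],
    [0, [0, 0, 55], [0, 0, 0]],
    [0, [0, 0, 85], [0, 0, 0]],
    [0, [0, 0, 115], [0, 0, 0]],
    [0, [0, 0, 135], [0, 0, 0]],
    [0, [0, 0, 138], [0, 0, 0]],
    [0, [0, 0, 138], [0, 0, 0]],
    [0, [7, -45, 138], [0, 0, 0]],
    [0, [12, -85, 138], [0, 0, 0]],
    [0, [17, -120, 138], [0, 0, 0]],
    [0, [20, -140, 138], [0, 0, 0]],
    [0, [20, -143, 138], [0, 0, 0]],
    [0, [20, -143, 138], [0, 0, 0]]
  ]
}}

```text
time_s: 11.45
eef_pos: [537.1, -190.8, 322.2]
ee_rot: [-0.001, 0.863, 0.505, -0.001]
force: [-0.5, 0.3, -0.1]
grip_width: 0.197
grip_force: 78.8
```

```bash
python3 chk.py
```

```text
[ 537.1 -190.8  322.2] [-1.200e-03  8.629e-01  5.054e-01 -5.000e-04] 0.197 [-0.5  0.3 -0.1]
top y 70 [515.5 -48.7  36.6] 105.5
top brush 22 [ 552.  -187.1  222.3] [ 544.7 -193.   214.7] [ 557.8 -179.2  227.3]
scene y 67 [516.7 -47.8  37.3] 105.7
scene r 124 [ 538.2 -190.7   36.4] 105.0
scene brush 193 [ 539.2 -184.4  221.5] [ 514.4 -214.1  159.9] [ 561.2 -166.2  230.1]
```

Call:
{"method": "apply_moves", "body": {
  "targets": [
    [0, [1, -1, -30], [0, 0, 0]],
    [0, [1, -1, -60], [0, 0, 0]],
    [0, [1, -1, -90], [0, 0, 0]],
    [0, [1, -1, -115], [0, 0, 0]],
    [0, [1, -1, -128], [0, 0, 0]],
    [0, [1, -1, -132], [0, 0, 0]],
    [0, [1, -1, -134], [0, 0, 0]],
    [0, [1, -1, -135], [0, 0, 0]],
    [0, [1, -1, -136], [0, 0, 0]],
    [0, [1, -1, -136], [0, 0, 0]],
    [0, [1, -1, -136], [0, 0, 0]]
  ]
}}

```text
time_s: 12.65
eef_pos: [538.5, -192.1, 188.1]
ee_rot: [0.0, 0.863, 0.506, 0.0]
force: [1.0, 0.3, -1.3]
grip_width: 0.2
grip_force: 78.8
```

Call:
{"method": "apply_moves", "body": {
  "targets": [
    [0, [0, 0, -1], [0, 0, 0]],
    [0, [0, 0, -1], [0, 0, 0]],
    [0, [0, 0, -1], [0, 0, 0]]
  ]
}}

```text
time_s: 12.95
eef_pos: [538.7, -192.2, 187.7]
ee_rot: [0.001, 0.863, 0.506, 0.0]
force: [-1.2, 0.7, 5.3]
grip_width: 0.204
grip_force: 79.5
```

Call:
{"method": "apply_moves", "body": {
  "targets": [
    [0, [0, 0, -1], [0, 0, 0]],
    [0, [0, 0, -1], [0, 0, 0]],
    [0, [0, 0, 25], [0, 0, 0]],
    [0, [0, 0, 55], [0, 0, 0]],
    [0, [0, 0, 80], [0, 0, 0]],
    [0, [0, 0, 95], [0, 0, 0]],
    [0, [0, 0, 99], [0, 0, 0]],
    [0, [0, 0, 99], [0, 0, 0]],
    [0, [0, 0, 99], [0, 0, 0]],
    [0, [0, 0, 75], [0, 0, 0]],
    [0, [0, 0, 45], [0, 0, 0]],
    [0, [0, 0, 20], [0, 0, 0]],
    [0, [0, 0, 7], [0, 0, 0]],
    [0, [0, 0, 3], [0, 0, 0]],
    [0, [0, 0, 1], [0, 0, 0]],
    [0, [0, 0, -1], [0, 0, 0]],
    [0, [0, 0, -1], [0, 0, 0]],
    [0, [0, 0, -1], [0, 0, 0]]
  ]
}}

```text
time_s: 14.75
eef_pos: [539.0, -192.3, 187.6]
ee_rot: [0.001, 0.863, 0.506, 0.001]
force: [-1.4, 0.8, 6.1]
grip_width: 0.202
grip_force: 79.5
```

Call:
{"method": "apply_moves", "body": {
  "targets": [
    [0, [0, 0, 25], [0, 0, 0]],
    [0, [0, 0, 55], [0, 0, 0]],
    [0, [0, 0, 85], [0, 0, 0]],
    [0, [0, 0, 115], [0, 0, 0]],
    [0, [0, 0, 135], [0, 0, 0]],
    [0, [0, 0, 138], [0, 0, 0]],
    [0, [0, 0, 138], [0, 0, 0]],
    [0, [-5, -40, 138], [0, 0, 0]],
    [0, [-10, -80, 138], [0, 0, 0]],
    [0, [-15, -120, 138], [0, 0, 0]],
    [0, [-20, -160, 138], [0, 0, 0]],
    [0, [-25, -195, 138], [0, 0, 0]],
    [0, [-28, -220, 138], [0, 0, 0]],
    [0, [-30, -233, 138], [0, 0, 0]],
    [0, [-30, -233, 138], [0, 0, 0]],
    [0, [-30, -233, 138], [0, 0, 0]]
  ]
}}

```text
time_s: 16.35
eef_pos: [508.5, -424.4, 322.6]
ee_rot: [-0.001, 0.863, 0.506, -0.0]
force: [-0.2, 0.4, -0.7]
grip_width: 0.202
grip_force: 78.8
```

```bash
python3 chk.py; python3 - <<'E'
from meas import *
V=get()
for n in V:
    im,d,ci,C=V[n]
    P=C[near(C,d,(507.5,-424.5),40,105,114)]; print(n,'tube',len(P),circ(P[:,:2]).round(1))
    e=ctrl.sense()['eef_pos']
    for a in range(135,240,12):
        P=C[near(C,d,e[:2],36,a,a+12)]
        if len(P)>8: print(a,P.mean(0).round(1),np.ptp(P,0).round(0)[:2])
E
```

```text
[ 508.5 -424.4  322.6] [-0.0009  0.8627  0.5057 -0.    ] 0.202 [-0.2  0.4 -0.7]
top y 129 [515.4 -48.8  36.7] 105.6
top r 142 [ 536.  -191.4   36.6] 105.1
scene y 128 [517.6 -48.   36.6] 105.6
scene r 151 [ 537.4 -190.4   36.7] 104.9
scene brush 149 [ 510.7 -416.1  219.7] [ 484.8 -445.4  170.5] [ 530.6 -396.5  229.7]
top tube 37 [ 505.5 -424.6   30.2]
159 [ 508.6 -401.3  166. ] [31. 12.]
171 [ 510.8 -401.   176.8] [27.  8.]
183 [ 513.  -401.7  189.4] [29. 12.]
195 [ 509.3 -400.7  201.2] [28. 10.]
207 [ 511.  -401.   213.8] [21.  7.]
219 [ 507.6 -403.9  221.4] [12.  9.]
scene tube 100 [ 506.7 -423.8   30.9]
147 [ 512.1 -407.8  153.4] [22. 14.]
159 [ 515.6 -406.7  165.9] [49. 36.]
171 [ 514.4 -405.8  177. ] [45. 40.]
183 [ 514.3 -405.8  189.3] [50. 40.]
195 [ 514.7 -406.5  201.5] [50. 38.]
207 [ 514.4 -407.5  213.4] [49. 52.]
219 [ 509.5 -417.3  224. ] [51. 50.]
231 [ 507.7 -420.3  237.8] [ 8. 12.]
```

Call:
{"method": "apply_moves", "body": {
  "targets": [
    [0, [0, -0.5, -15], [0, 0, 0]],
    [0, [0, -0.5, -28], [0, 0, 0]],
    [0, [0, -0.5, -36], [0, 0, 0]],
    [0, [0, -0.5, -44], [0, 0, 0]],
    [0, [0, -0.5, -52], [0, 0, 0]],
    [0, [0, -0.5, -60], [0, 0, 0]],
    [0, [0, -0.5, -65], [0, 0, 0]],
    [0, [0, -0.5, -65], [0, 0, 0]]
  ]
}}

```text
time_s: 17.35
eef_pos: [508.3, -425.3, 258.0]
ee_rot: [-0.001, 0.863, 0.506, -0.0]
force: [0.4, -0.2, -0.5]
grip_width: 0.199
grip_force: 78.9
```

Entering freely. Down the remaining 75 mm, with the last part slow.

Call:
{"method": "apply_moves", "body": {
  "targets": [
    [0, [0, 0, -15], [0, 0, 0]],
    [0, [0, 0, -30], [0, 0, 0]],
    [0, [0, 0, -45], [0, 0, 0]],
    [0, [0, 0, -58], [0, 0, 0]],
    [0, [0, 0, -66], [0, 0, 0]],
    [0, [0, 0, -71], [0, 0, 0]],
    [0, [0, 0, -74], [0, 0, 0]],
    [0, [0, 0, -76], [0, 0, 0]],
    [0, [0, 0, -76], [0, 0, 0]],
    [0, [0, 0, -76], [0, 0, 0]]
  ]
}}

```text
time_s: 18.35
eef_pos: [508.5, -425.6, 183.1]
ee_rot: [0.0, 0.863, 0.506, 0.0]
force: [-0.0, 0.3, -0.4]
grip_width: 0.202
grip_force: 78.9
```

Call:
{"method": "apply_moves", "body": {
  "targets": [
    [40, [0, 0, 0], [0, 0, 0]],
    [85, [0, 0, 0], [0, 0, 0]],
    [85, [0, 0, 0], [0, 0, 0]],
    [85, [0, 0, 0], [0, 0, 0]],
    [85, [0, 0, 0], [0, 0, 0]],
    [85, [0, 0, 0], [0, 0, 0]],
    [85, [0, 0, 20], [0, 0, 0]],
    [85, [0, 0, 50], [0, 0, 0]],
    [85, [0, 0, 90], [0, 0, 0]],
    [85, [0, 0, 130], [0, 0, 0]],
    [85, [0, 0, 155], [0, 0, 0]]
  ]
}}

```text
time_s: 19.45
eef_pos: [508.5, -425.5, 341.3]
ee_rot: [0.002, 0.863, 0.506, 0.0]
force: [-0.3, -0.6, -0.3]
grip_width: 0.997
grip_force: 0.0
```

Call:
{"method": "apply_moves", "body": {
  "targets": [
    [85, [20, 640, 0], [0, 0, 0]],
    [85, [20, 640, 0], [0, 0, 0]],
    [85, [20, 640, 0], [0, 0, 0]],
    [85, [20, 640, 0], [0, 0, 0]],
    [85, [20, 640, 0], [0, 0, 0]],
    [85, [20, 640, 0], [0, 0, 0]],
    [85, [20, 640, 0], [0, 0, 0]],
    [85, [20, 640, 0], [0, 0, 0]],
    [85, [20, 640, 0], [0, 0, 0]],
    [85, [20, 640, 0], [0, 0, 0]],
    [85, [20, 640, 0], [0, 0, 0]],
    [85, [20, 640, 0], [0, 0, 0]],
    [85, [20, 640, 0], [0, 0, 0]],
    [85, [20, 640, 0], [0, 0, 0]],
    [85, [20, 640, 0], [0, 0, 0]],
    [85, [20, 640, 0], [0, 0, 0]],
    [85, [20, 640, 0], [0, 0, 0]]
  ]
}}

```text
time_s: 21.15
eef_pos: [528.6, 213.3, 337.9]
ee_rot: [0.0, 0.863, 0.505, 0.0]
force: [0.4, 0.4, -0.0]
grip_width: 0.994
grip_force: 0.0
```

```bash
python3 chk.py; python3 - <<'E'
from meas import *
V=get(('top','scene','wrist'))
for n in ('top','scene'):
    im,d,ci,C=V[n]
    P=C[near(C,d,(507.5,-424.5),20,230,270)]; print(n,'brush top',len(P),P.mean(0).round(1) if len(P) else '')
im,d,ci,C=V['wrist'];cv2.imwrite('pics/w3.png',im)
for g in((614,236),(515,373),(446,217.5)):
    for z in((125,145),):
        m=near(C,d,g,25,*z);P=C[m]
        if len(P)>10:
            t=P[P[:,2]>132];v,u=np.where(m&(C[...,2]>132));print(len(t),cv2.minAreaRect(t[:,:2].astype(np.float32)),np.median(t[:,2]),u.mean(),v.mean())
    m=near(C,d,g,50,85,95);print('body',C[m].mean(0).round(1),m.sum(),circ(C[m][:,:2]).round(1))
E
```

```text
[528.6 213.3 337.9] [1.000e-04 8.632e-01 5.049e-01 1.000e-04] 0.994 [ 0.4  0.4 -0. ]
top y 129 [515.4 -48.8  36.6] 105.8
top r 141 [ 535.8 -191.4   36.6] 105.5
scene y 129 [517.6 -48.   36.9] 105.7
scene r 140 [ 538.  -190.    36.3] 105.4
top brush top 59 [ 505.6 -425.1  235.6]
scene brush top 31 [ 508.1 -423.1  235.4]
130 ((616.5112915039062, 235.1309051513672), (13.05075740814209, 11.851621627807617), 1.5824847221374512) 135.52620307627163 341.9307692307692 126.2
body [615.7 236.   91.4] 1874 [617.2 234.5  23.2]
129 ((516.9978637695312, 372.5578308105469), (12.256196975708008, 12.373907089233398), 9.020561218261719) 135.52730479452134 197.52713178294573 61.96124031007752
body [517.9 371.1  91.4] 1799 [516.2 373.9  23.5]
108 ((448.245361328125, 217.85223388671875), (11.565213203430176, 12.353265762329102), 77.54698181152344) 135.4762292779168 217.05555555555554 212.03703703703704
body [451.1 219.8  91.3] 1560 [446.9 217.3  23.7]
```

View pics/w3.png

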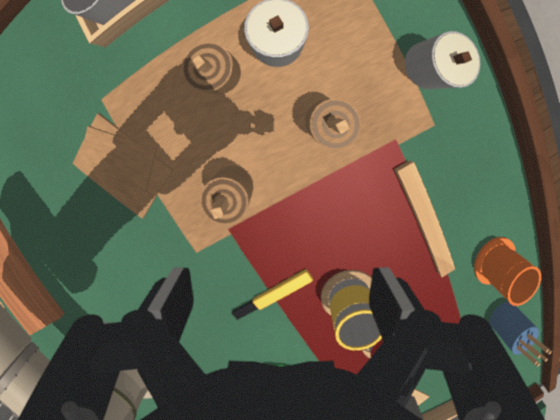

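Wrist view: r3 stub at (217,212), r1 stub (342,126), r2 (197,62); brush is home in its tube (top 235.5). I check the stub angles on an enlarged crop.

```bash
python3 - <<'E'
import cv2,numpy as np
a=cv2.imread('pics/w3.png');f=lambda u,v:cv2.resize(a[v-20:v+20,u-20:u+20],(400,400),interpolation=cv2.INTER_CUBIC)
cv2.imwrite('pics/w3c.png',np.hstack([f(217,210),f(340,126)]))
E
```

```text
(no output)
```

View pics/w3c.png

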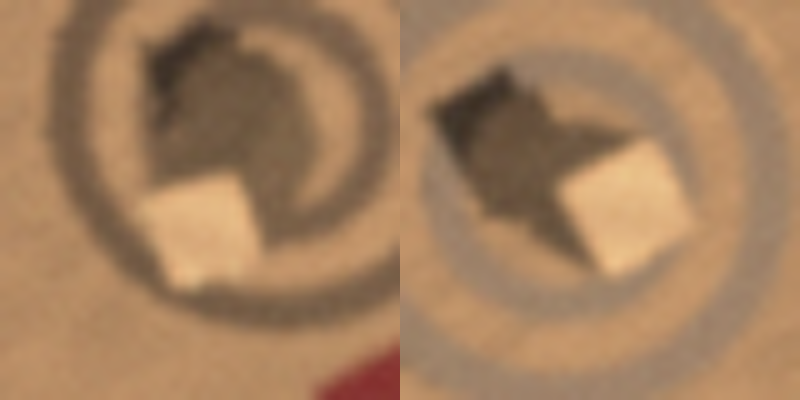

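```bash
python3 - <<'E'
from h import *
ci=camera_info('wrist')
for o,cs in(((197,190),((140,210),(238,172),(263,250),(178,290))),((320,106),((160,188),(242,138),(292,212),(215,275)))):
    p=np.array([onz(ci,o[0]+x/10-.45,o[1]+y/10-.45,135,True)[:2] for x,y in cs]);print(p.mean(0).round(1))
    for i in range(4):
        e=p[(i+1)%4]-p[i];print(np.hypot(*e).round(1),(np.degrees(np.arctan2(e[1],e[0]))%90).round(1))
s=ctrl.sense();print(s['joints'],s['eef_pos'])
E
```

```text
[448.4 217.9]
12.6 81.9
9.6 75.0
11.4 86.2
10.4 82.3
[616.6 235.5]
10.5 3.6
9.7 6.9
10.9 11.5
11.1 4.8
[ 1.79441819e-01  3.71095361e-01  1.14502086e+00 -4.47406944e-06
  1.62541961e+00  6.90634153e-01] [528.49297963 214.06157454 337.80718022]
```

Call:
{"method": "apply_moves", "body": {
  "targets": [
    [60, [-40, 2, 0], [0, 0, 8]],
    [60, [-80, 4, 0], [0, 0, 16]],
    [60, [-80, 4, 0], [0, 0, 19]],
    [60, [-80, 4, -45], [0, 0, 19]],
    [60, [-80, 4, -90], [0, 0, 19]],
    [60, [-80, 4, -135], [0, 0, 19]],
    [60, [-80, 4, -175], [0, 0, 19]],
    [60, [-80, 4, -210], [0, 0, 19]],
    [60, [-80, 4, -228], [0, 0, 19]],
    [60, [-80, 4, -235], [0, 0, 19]],
    [60, [-80, 4, -235], [0, 0, 19]],
    [0, [-80, 4, -235], [0, 0, 19]],
    [0, [-80, 4, -235], [0, 0, 19]],
    [0, [-80, 4, -235], [0, 0, 19]],
    [0, [-80, 4, -235], [0, 0, 19]],
    [0, [-80, 4, -235], [0, 0, 19]],
    [0, [-80, 4, -235], [0, 0, 19]],
    [0, [-80, 4, -235], [0, 0, 19]]
  ],
  "squeeze": 80
}}

```text
time_s: 23.2
eef_pos: [448.8, 218.6, 103.4]
ee_rot: [0.0, 0.767, 0.641, 0.001]
force: [-0.2, 0.1, 6.4]
grip_width: 0.123
grip_force: 78.2
```

Stub gripped. Lift, then stop beside the yellow can for a wrist look at its rim.

Call:
{"method": "apply_moves", "body": {
  "targets": [
    [0, [0, 0, 15], [0, 0, 0]],
    [0, [0, 0, 45], [0, 0, 0]],
    [0, [0, 0, 85], [0, 0, 0]],
    [0, [0, 0, 125], [0, 0, 0]],
    [0, [0, 0, 155], [0, 0, 0]],
    [0, [0, 0, 155], [0, 0, 0]],
    [0, [-5, -35, 155], [0, 0, 0]],
    [0, [-8, -75, 155], [0, 0, 0]],
    [0, [-10, -115, 155], [0, 0, 0]],
    [0, [-13, -155, 155], [0, 0, 0]],
    [0, [-16, -195, 155], [0, 0, 0]],
    [0, [-18, -230, 155], [0, 0, 0]],
    [0, [-19, -249, 155], [0, 0, 0]],
    [0, [-19, -249, 155], [0, 0, 0]],
    [0, [-19, -249, 155], [0, 0, 0]],
    [0, [-19, -249, 155], [0, 0, 0]]
  ]
}}

```text
time_s: 24.8
eef_pos: [429.3, -29.5, 257.3]
ee_rot: [-0.0, 0.767, 0.642, -0.0]
force: [0.7, 0.2, -1.2]
grip_width: 0.124
grip_force: 78.2
```

```bash
cat > wr.py <<'E'
import sys
from meas import *
# wrist rim fit: depth cloud and two-contour ray fit at z=105
k=sys.argv[1]; g=(518,-48.5) if k=='y' else (538,-191.5)
s=ctrl.sense();print(s['eef_pos'].round(1),s['ee_rot'].round(4),round(s['grip_width'],3),s['force'].round(1))
im,d,ci,C=get(('wrist',))['wrist'];cv2.imwrite('pics/wr_%s.png'%k,im)
hsv=cv2.cvtColor(im,cv2.COLOR_BGR2HSV);H=hsv[...,0]
col=((H>20)&(H<38)) if k=='y' else ((H<7)|(H>172))
m=near(C,d,g,60,100,109)&col&(hsv[...,1]>110);P=C[m];print('cloud',len(P),circ(P[:,:2]).round(2),P[:,2].mean().round(1))
v,u=np.where(m);Q=np.array([onz(ci,a,b,105,True)[:2] for a,b in zip(u,v)]);print('rays z105',circ(Q).round(2))
an=np.degrees(np.arctan2(*(Q-circ(Q)[:2]).T[::-1]));print('arc',np.histogram(an,8,(-180,180))[0])
E
python3 wr.py y; python3 chk.py
```

```text
[429.3 -29.5 257.3] [-5.000e-04  7.671e-01  6.415e-01 -1.000e-04] 0.124 [ 0.7  0.2 -1.2]
cloud 591 [518.77 -47.24  36.83] 105.5
rays z105 [518.91 -47.43  36.93]
arc [ 49  90 101 109  83  53  54  52]
[429.3 -29.5 257.4] [-3.000e-04  7.670e-01  6.417e-01 -1.000e-04] 0.127 [-0.5  0.1 -1.1]
top y 46 [513.6 -48.2  38.3] 105.4
top r 148 [ 535.9 -191.4   36.6] 105.1
scene y 127 [517.6 -47.7  36.7] 105.9
scene r 138 [ 537.7 -190.4   36.5] 105.0
```

Call:
{"method": "apply_moves", "body": {
  "targets": [
    [0, [30, -6, 0], [0, 0, 0]],
    [0, [65, -12, 0], [0, 0, 0]],
    [0, [85, -17, 0], [0, 0, 0]],
    [0, [89, -17.5, 0], [0, 0, 0]],
    [0, [89, -17.5, -20], [0, 0, 0]],
    [0, [89, -17.5, -40], [0, 0, 0]],
    [0, [89, -17.5, -48], [0, 0, 0]],
    [0, [89, -17.5, -53], [0, 0, 0]],
    [0, [89, -17.5, -57], [0, 0, 0]],
    [0, [89, -17.5, -60], [0, 0, 0]],
    [0, [89, -17.5, -60], [0, 0, 0]]
  ]
}}

```text
time_s: 26.05
eef_pos: [518.4, -48.0, 197.9]
ee_rot: [0.0, 0.767, 0.641, 0.0]
force: [0.0, -0.6, -1.5]
grip_width: 0.125
grip_force: 78.4
```

Call:
{"method": "apply_moves", "body": {
  "targets": [
    [0, [0, 0.5, -10], [0, 0, 0]],
    [0, [0, 0.5, -20], [0, 0, 0]],
    [0, [0, 0.5, -30], [0, 0, 0]],
    [0, [0, 0.5, -35], [0, 0, 0]],
    [0, [0, 0.5, -35], [0, 0, 0]]
  ]
}}

```text
time_s: 26.55
eef_pos: [518.0, -47.4, 161.8]
ee_rot: [-0.001, 0.767, 0.641, -0.0]
force: [0.4, 1.2, -1.7]
grip_width: 0.124
grip_force: 78.5
```

Call:
{"method": "apply_moves", "body": {
  "targets": [
    [0, [0, 0, -10], [0, 0, 0]],
    [0, [0, 0, -20], [0, 0, 0]],
    [0, [0, 0, -30], [0, 0, 0]],
    [0, [0, 0, -37], [0, 0, 0]],
    [0, [0, 0, -42], [0, 0, 0]],
    [0, [0, 0, -45], [0, 0, 0]],
    [0, [0, 0, -47], [0, 0, 0]],
    [0, [0, 0, -47], [0, 0, 0]],
    [0, [0, 0, -47], [0, 0, 0]]
  ]
}}

```text
time_s: 27.45
eef_pos: [518.6, -47.5, 116.0]
ee_rot: [0.0, 0.767, 0.641, 0.0]
force: [0.4, -0.3, -1.9]
grip_width: 0.121
grip_force: 78.5
```

Nearly home; the last 2–3 mm gently, then release and rise.

Call:
{"method": "apply_moves", "body": {
  "targets": [
    [0, [0, 0, -1], [0, 0, 0]],
    [0, [0, 0, -2], [0, 0, 0]],
    [0, [0, 0, -3], [0, 0, 0]],
    [0, [0, 0, -3], [0, 0, 0]],
    [0, [0, 0, -3], [0, 0, 0]]
  ]
}}

```text
time_s: 27.95
eef_pos: [518.9, -47.7, 114.4]
ee_rot: [0.001, 0.767, 0.641, 0.0]
force: [-4.1, 0.1, 13.6]
grip_width: 0.122
grip_force: 80.7
```

Call:
{"method": "apply_moves", "body": {
  "targets": [
    [30, [0, 0, 0], [0, 0, 0]],
    [60, [0, 0, 1], [0, 0, 0]],
    [60, [0, 0, 1], [0, 0, 0]],
    [60, [0, 0, 1], [0, 0, 0]],
    [60, [0, 0, 20], [0, 0, 0]],
    [60, [0, 0, 50], [0, 0, 0]],
    [60, [0, 0, 95], [0, 0, 0]],
    [60, [0, 0, 140], [0, 0, 0]],
    [60, [0, 0, 160], [0, 0, 0]],
    [60, [15, 45, 165], [0, 0, 8]],
    [60, [30, 90, 165], [0, 0, 15]],
    [60, [46, 135, 165], [0, 0, 15]],
    [60, [62, 180, 165], [0, 0, 15]],
    [60, [77, 225, 165], [0, 0, 15]],
    [60, [92, 265, 165], [0, 0, 15]],
    [60, [98, 283, 165], [0, 0, 15]],
    [60, [98, 283, 165], [0, 0, 15]],
    [60, [98, 283, 165], [0, 0, 15]]
  ]
}}

```text
time_s: 29.75
eef_pos: [616.3, 235.3, 277.3]
ee_rot: [-0.0, 0.677, 0.736, -0.0]
force: [0.6, -0.4, -1.0]
grip_width: 0.704
grip_force: 0.0
```

```bash
python3 chk.py; python3 - <<'E'
from meas import *
V=get()
for n in V:
    im,d,ci,C=V[n]
    for g in ((518,-48),(616,236)):
        P=C[near(C,d,g,25,125,155)]; Q=C[near(C,d,g,30,85,108)]
        if len(P)>5: print(n,g,len(P),P.mean(0).round(1),np.percentile(P[:,2],95).round(1),'body z',np.median(Q[:,2]).round(1))
E
```

```text
[616.3 235.3 277.3] [-1.000e-04  6.771e-01  7.359e-01 -4.000e-04] 0.704 [ 0.6 -0.4 -1. ]
top y 129 [515.4 -48.7  36.6] 105.5
top r 148 [ 535.9 -191.4   36.6] 105.5
scene y 127 [517.5 -48.5  36.5] 105.2
scene r 140 [ 537.9 -190.2   36.6] 105.3
top (518, -48) 28 [515.1 -49.3 143.8] 149.0 body z 101.8
top (616, 236) 11 [612.3 229.5 132.8] 137.8 body z 91.0
scene (518, -48) 51 [519.8 -46.6 138.3] 146.9 body z 102.3
scene (616, 236) 45 [615.7 236.2 133.4] 138.0 body z 91.5
```

First roll is home (top at ~101.5). Pick the second.

Call:
{"method": "apply_moves", "body": {
  "targets": [
    [60, [0, 0, -45], [0, 0, 0]],
    [60, [0, 0, -90], [0, 0, 0]],
    [60, [0, 0, -130], [0, 0, 0]],
    [60, [0, 0, -160], [0, 0, 0]],
    [60, [0, 0, -172], [0, 0, 0]],
    [60, [0, 0, -174], [0, 0, 0]],
    [60, [0, 0, -174], [0, 0, 0]],
    [0, [0, 0, -174], [0, 0, 0]],
    [0, [0, 0, -174], [0, 0, 0]],
    [0, [0, 0, -174], [0, 0, 0]],
    [0, [0, 0, -174], [0, 0, 0]],
    [0, [0, 0, -174], [0, 0, 0]],
    [0, [0, 0, -174], [0, 0, 0]],
    [0, [0, 0, -174], [0, 0, 0]]
  ]
}}

```text
time_s: 31.35
eef_pos: [616.7, 235.6, 104.3]
ee_rot: [0.0, 0.677, 0.736, 0.0]
force: [-0.3, -0.0, 5.9]
grip_width: 0.124
grip_force: 78.3
```

Call:
{"method": "apply_moves", "body": {
  "targets": [
    [0, [0, 0, 15], [0, 0, 0]],
    [0, [0, 0, 55], [0, 0, 0]],
    [0, [0, 0, 100], [0, 0, 0]],
    [0, [0, 0, 145], [0, 0, 0]],
    [0, [0, 0, 180], [0, 0, 0]],
    [0, [0, 0, 185], [0, 0, 0]],
    [0, [-25, -20, 185], [0, 0, 0]],
    [0, [-60, -50, 185], [0, 0, 0]],
    [0, [-95, -85, 185], [0, 0, 0]],
    [0, [-125, -120, 185], [0, 0, 0]],
    [0, [-145, -160, 185], [0, 0, 0]],
    [0, [-155, -205, 185], [0, 0, 0]],
    [0, [-162, -250, 185], [0, 0, 0]],
    [0, [-162, -295, 185], [0, 0, 0]],
    [0, [-162, -340, 185], [0, 0, 0]],
    [0, [-162, -380, 170], [0, 0, 0]],
    [0, [-162, -405, 155], [0, 0, 0]],
    [0, [-162, -410, 155], [0, 0, 0]],
    [0, [-162, -410, 155], [0, 0, 0]],
    [0, [-162, -410, 155], [0, 0, 0]]
  ]
}}

```text
time_s: 33.35
eef_pos: [454.5, -173.5, 259.2]
ee_rot: [0.0, 0.677, 0.736, 0.0]
force: [-0.4, 0.1, -1.0]
grip_width: 0.124
grip_force: 78.4
```

```bash
python3 wr.py r; python3 chk.py
```

```text
[ 454.5 -173.5  259.2] [1.000e-04 6.769e-01 7.361e-01 1.000e-04] 0.124 [-0.4  0.1 -1. ]
cloud 930 [ 539.38 -190.72   36.53] 105.8
rays z105 [ 539.66 -191.01   36.63]
arc [ 44 118 121 131 129 120 132 135]
[ 454.6 -173.4  259.3] [3.000e-04 6.767e-01 7.363e-01 1.000e-04] 0.125 [ 0.2  0.2 -0.5]
top y 126 [515.5 -48.7  36.6] 105.7
scene y 128 [517.8 -48.1  36.3] 105.8
scene r 144 [ 537.6 -190.7   36.6] 104.9
```

Call:
{"method": "apply_moves", "body": {
  "targets": [
    [0, [30, -6, 0], [0, 0, 0]],
    [0, [60, -12, 0], [0, 0, 0]],
    [0, [80, -17, 0], [0, 0, 0]],
    [0, [84.5, -17.5, 0], [0, 0, 0]],
    [0, [84.5, -17.5, -20], [0, 0, 0]],
    [0, [84.5, -17.5, -40], [0, 0, 0]],
    [0, [84.5, -17.5, -48], [0, 0, 0]],
    [0, [84.5, -17.5, -53], [0, 0, 0]],
    [0, [84.5, -17.5, -57], [0, 0, 0]],
    [0, [84.5, -17.5, -60], [0, 0, 0]],
    [0, [84.5, -17.5, -60], [0, 0, 0]]
  ]
}}

```text
time_s: 34.6
eef_pos: [538.9, -192.0, 198.9]
ee_rot: [0.0, 0.677, 0.736, 0.0]
force: [-0.7, 0.3, -2.5]
grip_width: 0.124
grip_force: 78.6
```

Goes in freely; continue to 115.5 mm.

Call:
{"method": "apply_moves", "body": {
  "targets": [
    [0, [0, 1, -10], [0, 0, 0]],
    [0, [0, 1, -20], [0, 0, 0]],
    [0, [0, 1, -30], [0, 0, 0]],
    [0, [0, 1, -35], [0, 0, 0]],
    [0, [0, 1, -35], [0, 0, 0]]
  ]
}}

```text
time_s: 35.1
eef_pos: [538.6, -190.8, 162.7]
ee_rot: [-0.001, 0.677, 0.736, -0.0]
force: [1.1, 1.2, -1.7]
grip_width: 0.119
grip_force: 78.7
```

Call:
{"method": "apply_moves", "body": {
  "targets": [
    [0, [0, 0, -10], [0, 0, 0]],
    [0, [0, 0, -20], [0, 0, 0]],
    [0, [0, 0, -30], [0, 0, 0]],
    [0, [0, 0, -37], [0, 0, 0]],
    [0, [0, 0, -42], [0, 0, 0]],
    [0, [0, 0, -45], [0, 0, 0]],
    [0, [0, 0, -47], [0, 0, 0]],
    [0, [0, 0, -47], [0, 0, 0]],
    [0, [0, 0, -47], [0, 0, 0]]
  ]
}}

```text
time_s: 36.0
eef_pos: [539.1, -191.0, 117.0]
ee_rot: [0.0, 0.677, 0.736, 0.0]
force: [-0.0, -1.0, -1.3]
grip_width: 0.126
grip_force: 78.7
```

Call:
{"method": "apply_moves", "body": {
  "targets": [
    [0, [0, 0, -1], [0, 0, 0]],
    [0, [0, 0, -2], [0, 0, 0]],
    [0, [0, 0, -3], [0, 0, 0]],
    [0, [0, 0, -3], [0, 0, 0]],
    [0, [0, 0, -3], [0, 0, 0]]
  ]
}}

```text
time_s: 36.5
eef_pos: [539.3, -191.3, 115.4]
ee_rot: [0.001, 0.677, 0.736, 0.0]
force: [-3.2, 1.8, 11.4]
grip_width: 0.125
grip_force: 80.3
```

Home. Release, rise and back off.

Call:
{"method": "apply_moves", "body": {
  "targets": [
    [30, [0, 0, 0], [0, 0, 0]],
    [60, [0, 0, 1], [0, 0, 0]],
    [60, [0, 0, 1], [0, 0, 0]],
    [60, [0, 0, 1], [0, 0, 0]],
    [60, [0, 0, 20], [0, 0, 0]],
    [60, [0, 0, 50], [0, 0, 0]],
    [60, [0, 0, 95], [0, 0, 0]],
    [60, [0, 0, 140], [0, 0, 0]],
    [60, [0, 0, 180], [0, 0, 0]],
    [60, [0, 0, 220], [0, 0, 0]],
    [60, [-45, 10, 230], [0, 0, 0]],
    [60, [-90, 20, 230], [0, 0, 0]],
    [60, [-130, 30, 230], [0, 0, 0]],
    [60, [-150, 30, 230], [0, 0, 0]],
    [60, [-150, 30, 230], [0, 0, 0]],
    [60, [-150, 30, 230], [0, 0, 0]]
  ]
}}

```text
time_s: 38.1
eef_pos: [389.1, -161.1, 343.9]
ee_rot: [0.0, 0.677, 0.736, 0.0]
force: [0.6, 0.6, 0.3]
grip_width: 0.704
grip_force: 0.0
```

```bash
python3 chk.py; python3 - <<'E'
from meas import *
V=get()
for n in V:
    im,d,ci,C=V[n]
    for g in ((518,-48),(538,-191)):
        P=C[near(C,d,g,25,125,155)]; Q=C[near(C,d,g,28,85,108)]
        if len(P)>5: print(n,g,len(P),P.mean(0).round(1),np.percentile(P[:,2],95).round(1),'body z',np.median(Q[:,2]).round(1))
    P=C[near(C,d,(507.5,-424.5),20,230,270)]; print(n,'brush top',len(P),P.mean(0).round(1) if len(P) else '')
E
```

```text
[ 389.1 -161.1  343.9] [4.000e-04 6.774e-01 7.356e-01 1.000e-04] 0.704 [0.6 0.6 0.3]
top y 132 [515.5 -48.8  36.6] 105.4
top r 110 [ 535.9 -191.4   36.5] 105.0
scene y 123 [517.5 -48.4  36.6] 105.5
scene r 123 [ 537.9 -190.5   36.5] 104.9
top (518, -48) 27 [515.3 -49.3 144.7] 148.6 body z 102.1
top (538, -191) 32 [ 536.  -191.4  141.2] 148.9 body z 102.1
top brush top 57 [ 505.5 -425.3  235.3]
scene (518, -48) 51 [519.6 -46.4 138.4] 148.4 body z 102.3
scene (538, -191) 46 [ 540.1 -189.6  139.3] 148.9 body z 102.4
scene brush top 39 [ 508.  -421.4  234.7]
```

View pics/last.png

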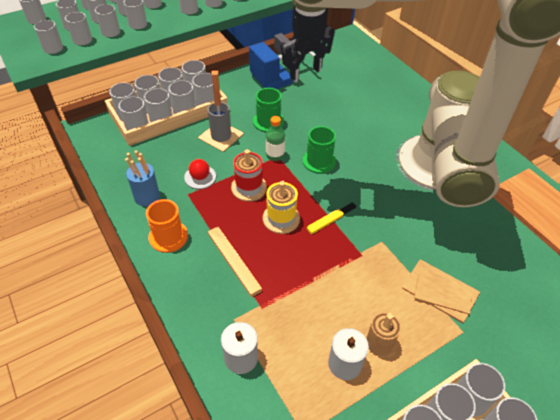

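Both rolls sit home and wick-up in the red (248,175) and yellow (282,205) cans. The brush is in its tube (218,110), and everything else stands untouched. I hand in.

```bash
python3 -c "
from rig import ctrl
print(ctrl.finish_job())"
```

```text
the job is handed in; nothing more can be done
None
```

Job handed in at about 38 s: I scrubbed the yellow can, then the red (no blue can was on the bench), put the brush back fully in its tube, and slid one roll home, wick up, into each can; last check showed all as asked and nothing else disturbed.

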